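# Fit the legend plate in the distribution-board door

### The arm

A 6-joint arm with a two-finger parallel gripper is mounted at the origin on the work surface. World frame = base frame: x ahead of the robot, y to its left, z up, the work surface at z = 0. Lengths are in m, angles in rad, forces in N, time in s.
With the tool pointing down it reaches from about 0.25 to 0.725 m from the base axis. Payload 4 kg.
Tool frame: the origin (TCP) lies between the finger pads; the fingertips stand tip_reach ahead of it and the grasp point (between the pads) lies 11 mm behind it (tip_reach is the distance from the TCP to the fingertips, in m); z points along the fingers, y is the direction in which the jaws open and shut (so a half turn about z gives the same grasp; the last joint's range is limited). The gripper opens to 85 mm and grips with 20 to 120 N. Pads are 22 mm wide; open, the fingers measure 114 mm over their backs; the gripper's body (76 mm by 85 mm) begins 54 mm behind the grasp point. The pads swing forward as they close: fully open they stand 13 mm farther back than shut.
Start: joints at [1.282, 0.241, 0.005, 1.335, 0, 1.571], TCP at [0.142, 0.479, 0.239] pointing down, gripper open.
Joint ranges: [-2.72, 2.72], [-1.05, 1.87], [-1.09, 1.28], [-1.99, 2.15], [-1.42, 1.44], [-3.14, 3.14]. Speed limits (rad/s): [2.79, 2.79, 3.14, 3.14, 3.14, 3.14].

### API

Orientations are given as a unit quaternion [x, y, z, w].
In Python, from bench import get_state, snapshot, calibration, close_job, tip_reach gives the robot as it stands.
- The arm moves only by the shell command python3 -m creep 'ROWS'. ROWS is a JSON object of lists of equal length, an entry for each row: "linear": the shift along the tool's x, y, z in m, a list of three; "roll": the turn about the tool's z in rad; "fingers": the opening, from 0 (shut) to 1 (fully open). A call has 1 to 12 rows; each row is the pose to reach, as a shift and turn from the pose commanded when the call began, along the tool's axes at that moment; what a row does not reach only later rows make up. A row lasts 1/8 s, in which the tool goes at most 62.5 mm and 10.7 degrees, less where a joint would pass 70% of its speed; a pose out of reach is approached as far as the arm can. A call with a gripper value outside its range is refused whole. The fingers move at their own pace and stop on an object; the grip force is fixed at half the most. Time passes only in rows, so rows that repeat a pose let the fingers close. It gives the time, the measured TCP pose, the force and the opening at its end, in the units of the state.
- get_state(): the state, without advancing time (a new reading comes with each control period).
- snapshot(name): name is "scene" or "top" or "wrist"; returns the picture (384x512x3 uint8, blue, green, red); there is no depth.
- calibration(name): a dict with "vertical_fov" (degrees; the focal length in pixels is half the picture's height over the tangent of half this angle, whatever the lens; pixels are square), "cx", "cy" (the principal point, pixels), "eye" and "rotation" of the camera in the world. Camera axes: x right, y down, z forward; pixel columns grow to the right and rows downward; lengths in m; the calibration is good to about 2 mm. The wrist camera is an equidistant fisheye: a pixel r from the principal point sees the ray r / f radians off the axis. A picture is of the moment at which its call begins: read the wrist's pose just before it. calibration takes no time and is no camera call; for the wrist camera it gives the pose at the moment of the call.
- close_job(): hands the job in, once; it reports no verdict.
The state is a dict: "time": time; "joint_positions": joint angles; "joint_vel": joint speeds; "joint_torque": joint torques, N m; "eef_pos": TCP position; "ee_rot": TCP orientation; "ft_force": force on the tool from outside, world axes, zero at the start; "moment": the same for the moment, N m; "width": finger opening in m.
Only numpy, scipy, OpenCV 4.12 (cv2) and the standard library are available. Lean on these libraries where they do the work, as an engineer would, in place of code of your own. Each camera call takes 0.05 s, during which the arm holds its last target.

### The job

The white legend plate lies loose on the inside of the board's door: press on its top with the fingertips, slide it through the mouth of the holder and on under the spring tongue until it is fully home against the end stop, then swing the turn latch across the mouth to keep it in. Touch down softly and press no harder than it takes to carry the plate, which cracks under a hard press, as the door's paint marks; leave everything else where it lies.

Things in the scene. Friction and masses are not known exactly. Their poses are not given: they have to be found in the camera images.
- door: Grey sheet-steel door, 340 mm (its x) by 500 mm (its y), lying inner face up on cardboard; it stays put. Origin on the bench under its centre, z up. Its thin sheet is bowed: the inner face rests 12 to 16 mm above the bench, gives 2 to 7 mm under the first 6 N of a press, holder and all, then bears firmly on the packing, and springs back. Its rim stands 30 mm above the bench.
- plate: White phenolic legend plate, 100 mm (its x) by 150 mm (its y), 3 mm thick, 45 to 85 g, too wide to grasp, flat on the door's inner face. Origin at the centre of its underside. It starts on the door's -y half, its +y end towards the holder, up to 0.25 rad out of line. It slides easily on the door; fingertips grip it better. Over 30 N, or a touch faster than 15 mm/s, may crack it.
- holder_mouth (a point): Centre of the mouth of the aluminium plate holder, on the door's inner face at door x = 0, y = 50 mm; the plate enters along the door's +y. The rails' inner faces are 104 mm apart from 20 mm inside the mouth and flare outward to the mouth. Lips 6.5 mm above the face reach 7 mm in over the plate from each rail; the plate's middle stays open from above.
- holder_home (a point): Where the plate's origin is when it is fully home, its leading edge on the end stop: on the door's inner face at door x = 0, y = 125 mm; axes as the door's; it rides on the sheet. The plate's trailing edge is then level with the mouth.
- tongue_tip (a point): Upturned free tip of the sprung steel tongue, 30 mm wide, which reaches from the end stop 57 mm back over the centre line of the holder, at most 16 mm above the door's face. The plate must lift it by about 2 mm over its last 40 mm of travel: fingers pressing with less than about 12 N slip there, 15 to 22 N carries the plate on.
- latch (a joint): Angle of the steel turn latch: 0 with its bar lying across the mouth, square to the plate (a stop), growing clockwise seen from above to at most 2.1 rad as it swings away from the mouth. It starts between 1.75 and 2.0, turns stiffly (about 1 N at the stud) and stays where it is left. Its bar (14 mm wide, 2 to 6 mm above the door's face) lies 7 mm clear of a plate that is home and is blocked by one that is not.
- latch_stud (a point): Middle of the upright round thumb stud near the end of the latch's bar, 12 mm across and 20 mm tall, its top 26 mm above the door's face; 66 mm from the pivot.
- latch_pivot (a point): Pivot of the latch (vertical axis), on the door's inner face at door x = -85, y = 36 mm. With the latch at angle a the stud stands from here at 66 mm in the direction (cos a, -sin a) of the door's axes.
- offcut: Bystander: small white offcut 40 x 65 x 3 mm lying on the door's near strip. Origin under its centre.
- lock_barrel: Bystander: steel lock barrel, 28 mm across its foot, 26 mm tall, standing on the door's far strip. Origin under its centre.
- carton_a: Bystander: brown carton 110 x 140 x 50 mm on the bench, to the left.
- carton_b: Bystander: white carton 80 x 100 x 45 mm on the bench, to the left.
- screw_jar: Bystander: screw jar 60 mm across, 75 mm tall, on the bench.
- tape: Bystander: roll of black tape 72 mm across, 19 mm tall, on the bench.
- screwdriver: Bystander: screwdriver lying on the bench.
There are look-alikes about, which are no part of the job. What is meant by the plate is not orange or purple, and is the larger of those in its own colour.

How it is judged:
On the way, in this order (a step that is already met when the one before it is completed fails the run):
1. the plate is home in the holder, with the latch still open (horizontal distance between plate and holder_home below 0.004 m and angle between the y axis of plate and the y axis of holder_home, either way round below 0.04 rad and value of joint latch above 0.5 rad), for 0.2 s.
2. the latch is swung across the mouth (value of joint latch below 0.15 rad), for 0.2 s.
At the end, for the whole second after the job is handed in: The plate lies flat on the door's sheet in the holder, its centre within 4 mm of home and square to it within 0.04 rad, and the latch is across the mouth, within 0.15 rad of its stop (horizontal distance between plate and holder_home below 0.004 m and angle between the y axis of plate and the y axis of holder_home, either way round below 0.04 rad and z of plate in the frame of holder_home below 0.0015 m and value of joint latch below 0.15 rad); the robot touches nothing.
It fails at once if the plate is pressed by the fingers with more than 35 N (contact force between the fingers and plate above 35 N).
It fails at once if the fingers bear on the flat sheet of the door with more than 35 N (contact force between the fingers and panel_c0 above 35 N).
It fails at once if a bystander is moved by more than 20 mm (distance of any of offcut, lock_barrel, carton_a, carton_b, screw_jar, tape, screwdriver from where it was at the start of the episode above 0.02 m).
It also fails if it takes over 64 s, if anything falls off the work surface, if the arm or the gripper's body presses on something with over 40 N, if the wrist force passes 120 N, or if a joint passes its speed limit or range.

## Working session

There is one attempt and no reset: what is moved stays moved. The work goes in short steps, Python scripts to look and compute and a shell command to move; the robot and the scene stay as the last step left them, time stands still between calls to the robot, and variables do not carry over. Pictures are saved under pics/ and viewed, and the job is handed in when it is done.

```bash
mkdir -p pics; ls; python3 - <<'E'
from bench import *
import cv2
print(get_state()); 
try: print(tip_reach)
except Exception as e: print(e)
for n in("scene","top","wrist"):
    print(n,calibration(n)); cv2.imwrite(f"pics/{n}0.png",snapshot(n))
E
```

```text
pics
{'time': 0.0, 'joint_positions': array([ 1.28201215e+00,  2.41428766e-01,  3.71777799e-03,  1.33518642e+00,
       -4.17800433e-05,  1.57083047e+00]), 'joint_vel': array([-6.18938646e-04,  1.21207547e-03,  2.30387022e-03, -8.68842864e-04,
       -6.47894536e-05, -4.30405572e-04]), 'joint_torque': array([-8.74848647e-04, -3.72319400e+01,  2.52405900e+01,  1.69621973e-02,
       -2.22236026e-04, -2.94260211e-06]), 'eef_pos': array([0.14223061, 0.47870385, 0.23840259]), 'ee_rot': array([ 1.43907664e-01,  9.89590562e-01, -1.04261804e-03, -1.30473035e-04]), 'ft_force': array([-0.24628517,  0.22165429,  1.1447207 ]), 'moment': array([ 0.06478977,  0.00054084, -0.01051898]), 'width': 0.08571959231093132}
0.008
scene {'vertical_fov': 57.91665656654632, 'cx': 256.535109219257, 'cy': 189.4479772278089, 'eye': array([0.98966414, 0.77965524, 0.75257926]), 'rotation': array([ 0.25101648,  0.86107452, -0.42625234, -0.11768748])}
top {'vertical_fov': 55.57654337578544, 'cx': 261.1358008382628, 'cy': 192.6941723681146, 'eye': array([0.3739394 , 0.01942859, 1.19488608]), 'rotation': array([-0.6991219 ,  0.71299167, -0.04007003,  0.03557872])}
wrist {'vertical_fov': 65.70646984690485, 'cx': 256.01017266295776, 'cy': 188.80137457090083, 'eye': array([0.08029383, 0.49681125, 0.37355001]), 'rotation': array([0.79440431, 0.59280048, 0.07849888, 0.10652376])}
```

```bash
python3 - <<'E'
import cv2
for n in("scene","top"):
    i=cv2.imread(f"pics/{n}0.png"); cv2.imwrite(f"pics/{n}0b.png",cv2.resize(i,(800,600),interpolation=cv2.INTER_CUBIC))
E
```

```text
(no output)
```

View pics/top0b.png

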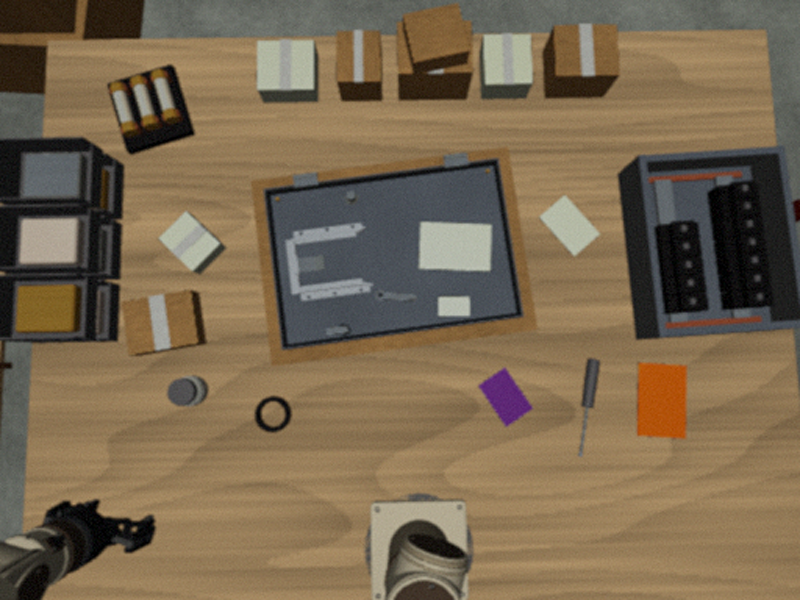

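View pics/scene0b.png

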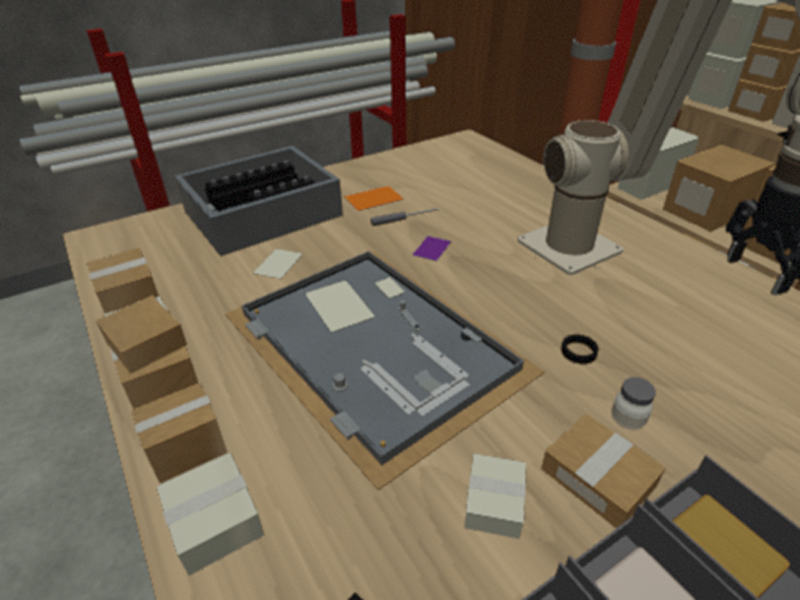

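View pics/wrist0.png

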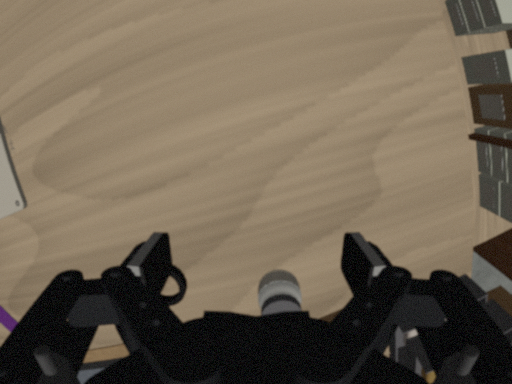

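```bash
cat > h.py <<'E'
import numpy as np, cv2
from scipy.spatial.transform import Rotation as R
from bench import *
def f_of(c): return 192/np.tan(np.radians(c["vertical_fov"])/2)
def ray(c,uv,fish=False):
    uv=np.atleast_2d(np.array(uv,float)); f=f_of(c)
    d=np.c_[uv[:,0]-c["cx"],uv[:,1]-c["cy"]]/f
    if fish:
        r=np.linalg.norm(d,axis=1)[:,None]; r=np.maximum(r,1e-9)
        v=np.c_[d/r*np.sin(r),np.cos(r)]
    else: v=np.c_[d,np.ones(len(d))]
    return R.from_quat(c["rotation"]).apply(v)
def at_z(c,uv,z,fish=False):
    v=ray(c,uv,fish); e=np.array(c["eye"]); return e+v*((z-e[2])/v[:,2])[:,None]
def proj(c,P,fish=False):
    p=R.from_quat(c["rotation"]).inv().apply(np.atleast_2d(P)-c["eye"]); f=f_of(c)
    if fish:
        r=np.linalg.norm(p[:,:2],axis=1); th=np.arctan2(r,p[:,2]); k=th/np.maximum(r,1e-9)
        return p[:,:2]*k[:,None]*f+[c["cx"],c["cy"]]
    return p[:,:2]/p[:,2:]*f+[c["cx"],c["cy"]]
E
python3 - <<'E'
from h import *
i=cv2.imread("pics/top0.png"); x0,y0,x1,y1=155,90,350,236
cv2.imwrite("pics/topz.png",cv2.resize(i[y0:y1,x0:x1],None,fx=4,fy=4,interpolation=cv2.INTER_CUBIC))
E
```

```text
(no output)
```

View pics/topz.png

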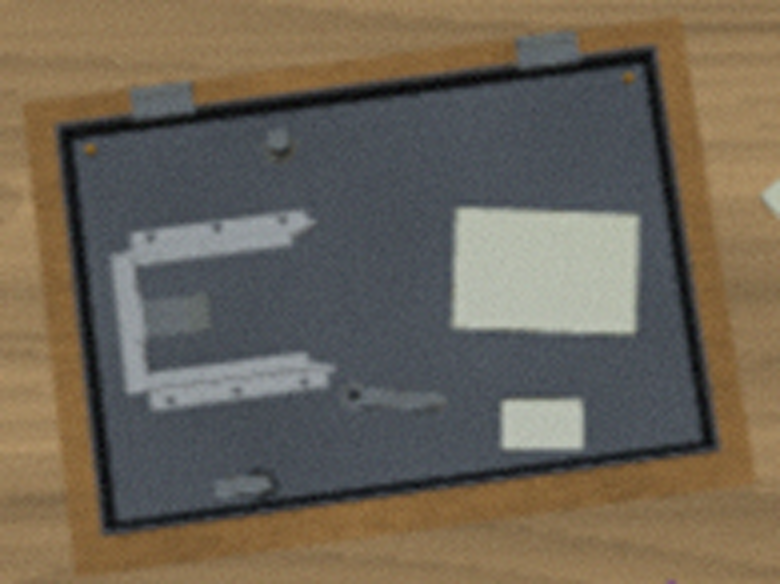

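```bash
cat > door.py <<'E'
from h import *
from scipy.optimize import least_squares
def fit2d(model,meas):
    m,q=np.array(model,float),np.array(meas,float)
    mc,qc=m.mean(0),q.mean(0); U,_,Vt=np.linalg.svd((m-mc).T@(q-qc)); Rm=(Vt.T@np.diag([1,np.linalg.det(Vt.T@U.T)])@U.T)
    return np.arctan2(Rm[1,0],Rm[0,0]),qc-Rm@mc,np.linalg.norm((m-mc)@Rm.T+qc-q,axis=1)
E
python3 - <<'E'
from door import *
c=calibration("top")
z=lambda p:(np.array(p,float)+.5)/4-.5+[155,90]
rim=at_z(c,z([(58,126),(655,47),(717,449),(104,533)]),.030)[:,:2]
a,t,r=fit2d([(.17,.25),(.17,-.25),(-.17,-.25),(-.17,.25)],rim); print("door",a,t,r)
print([np.linalg.norm(rim[k]-rim[(k+1)%4]) for k in range(4)])
inv=lambda P:(P-t)@np.array([[np.cos(a),-np.sin(a)],[np.sin(a),np.cos(a)]])
im=cv2.imread("pics/top0.png"); g=im.min(2); m=(g>130).astype(np.uint8); 
n,l,s,cc=cv2.connectedComponentsWithStats(m)
for k in range(1,n):
    if s[k,4]>150 and 240<cc[k,0]<330 and 120<cc[k,1]<210:
        cn,_=cv2.findContours((l==k).astype(np.uint8),0,1); b=cv2.boxPoints(cv2.minAreaRect(cn[0]))
        P=at_z(c,b,.017)[:,:2]; print(cc[k],s[k],"\n",P,"ctr",at_z(c,cc[k],.017),"sides",[np.linalg.norm(P[j]-P[(j+1)%4]) for j in (0,1)]); print("in door",inv(at_z(c,cc[k],.017)[:,:2]))
        e=[P[j]-P[j-1] for j in range(4)]; print([np.degrees(np.arctan2(v[1],v[0])) for v in e])
for nm,p,h in [("pivot",(352,394),.02),("latchend",(437,401),.035),("barrel",(277,143),.03),("mouthR",(302,232),.02),("mouthL",(322,368),.02),("tonguetip",(209,310),.03)]:
    P=at_z(c,z(p),h)[0,:2]; print(nm,P,inv(P))
E
```

```text
door 0.11605935657711004 [0.60306961 0.04253112] [0.00334999 0.00235144 0.00375676 0.00304257]
[np.float64(0.495853956587835), np.float64(0.3363234998769232), np.float64(0.4944433114287381), np.float64(0.3358535775170807)]
[290.96686303 157.18556701] [ 268  142   47   31 1358] 
 [[ 0.57086303 -0.01116556]
 [ 0.66998447 -0.01709392]
 [ 0.66120764 -0.1686386 ]
 [ 0.56214879 -0.16137053]] ctr [[ 0.61590413 -0.08971919  0.017     ]] sides [np.float64(0.09929856295529461), np.float64(0.15179863355108897)]
in door [[-0.00256628 -0.13284684]]
[np.float64(86.67966774338696), np.float64(-3.422728814501419), np.float64(-93.3146275973999), np.float64(175.80365667138074)]
[290.16260163 195.52439024] [280 190  21  12 246] 
 [[ 0.50804954 -0.05089759]
 [ 0.50679122 -0.11602496]
 [ 0.47087169 -0.11489906]
 [ 0.4721364  -0.04998294]] ctr [[ 0.48934328 -0.08347193  0.017     ]] sides [np.float64(0.06513952750476029), np.float64(0.03593717672986874)]
in door [[-0.12755228 -0.11198599]]
[np.float64(-1.4589143963056734), np.float64(-91.106863337535), np.float64(178.20464305825024), np.float64(88.88389004975859)]
pivot [0.51617863 0.07048766] [-0.0830691   0.03783036]
latchend [0.50740173 0.00184795] [-0.09973536 -0.02933123]
barrel [0.72335992 0.1285039 ] [0.12943663 0.07146492]
mouthR [0.65096884 0.10959561] [0.05534299 0.06106664]
mouthL [0.53794017 0.09456342] [-0.05866601  0.05922419]
tonguetip [0.58566657 0.18475216] [-0.00081691  0.14327953]
```

```bash
python3 -m creep '{"linear":[[-0.03,-0.02,0],[-0.08,-0.055,0.0],[-0.13,-0.09,0.0],[-0.18,-0.125,0.01],[-0.23,-0.16,0.01],[-0.28,-0.195,0.02],[-0.33,-0.23,0.02],[-0.38,-0.265,0.03],[-0.43,-0.30,0.03],[-0.48,-0.335,0.04],[-0.53,-0.37,0.04],[-0.58,-0.405,0.05]],"roll":[0.1,0.21,0.32,0.44,0.56,0.68,0.8,0.92,1.04,1.16,1.26,1.33],"fingers":[0.45,0.45,0.45,0.45,0.45,0.45,0.45,0.45,0.45,0.45,0.45,0.45]}'; python3 - <<'E'
from h import *
s=get_state(); print(s["joint_positions"],tip_reach,s["width"]); m=R.from_quat(s["ee_rot"]).as_matrix(); print(m.round(4))
d=np.array([.6145,-.1147,.19])-s["eef_pos"]; print(s["eef_pos"],"tool shift",m.T@d, "xang",np.degrees(np.arctan2(m[1,0],m[0,0])))
E
```

```text
time: 1.65
eef_pos: [0.5845, -0.0759, 0.1895]
ee_rot: [0.725, 0.689, 0.001, 0.0]
ft_force: [1.1, 0.4, -0.3]
width: 0.0388
[-1.29354250e-01  4.40791759e-01  1.60913139e-01  1.28959009e+00
  2.91211719e-04  1.49219304e+00] 0.008 0.03877642886962738
[[ 5.070e-02  9.987e-01  1.400e-03]
 [ 9.987e-01 -5.070e-02  1.000e-04]
 [ 2.000e-04  1.300e-03 -1.000e+00]]
[ 0.58446354 -0.07594058  0.18951663] tool shift [-0.03718571  0.03196464 -0.00044726] xang 87.09220216619366
```

```bash
python3 -m creep '{"linear":[[-0.015,0.013,0],[-0.03,0.026,0],[-0.037,0.032,0],[-0.037,0.032,0],[-0.037,0.032,0]],"roll":[0,0,0,0,0],"fingers":[0.45,0.45,0.45,0.45,0.45]}'; python3 - <<'E'
from h import *
import bench; print(bench.tip_reach, [n for n in dir(bench) if not n.startswith("_")])
for n in("top","wrist"):
    c=calibration(n); print(c); cv2.imwrite(f"pics/{n}1.png",snapshot(n))
i=cv2.imread("pics/wrist1.png"); cv2.imwrite("pics/wrist1b.png",cv2.resize(i,(800,600),interpolation=cv2.INTER_CUBIC))
i=cv2.imread("pics/top1.png")[90:236,155:350]; cv2.imwrite("pics/top1b.png",cv2.resize(i,None,fx=4,fy=4,interpolation=cv2.INTER_CUBIC))
E
```

```text
time: 2.28
eef_pos: [0.6128, -0.1119, 0.1893]
ee_rot: [0.724, 0.69, -0.0, -0.0]
ft_force: [-0.7, 0.3, 0.2]
width: 0.0386
0.008 ['PlanningError', 'calibration', 'close_job', 'get_state', 'snapshot', 'tip_reach']
{'vertical_fov': 55.57654337578544, 'cx': 261.1358008382628, 'cy': 192.6941723681146, 'eye': array([0.3739394 , 0.01942859, 1.19488608]), 'rotation': array([-0.6991219 ,  0.71299167, -0.04007003,  0.03557872])}
{'vertical_fov': 65.70646984690485, 'cx': 256.01017266295776, 'cy': 188.80137457090083, 'eye': array([ 0.61737191, -0.04678216,  0.32453357]), 'rotation': array([ 0.99098928, -0.02336908, -0.00296468,  0.13185346])}
```

View pics/wrist1b.png

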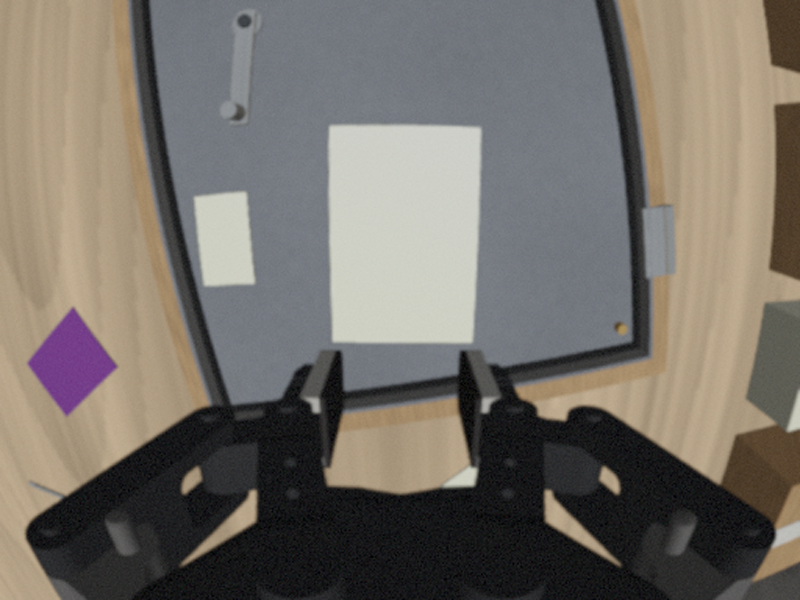

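View pics/top1b.png

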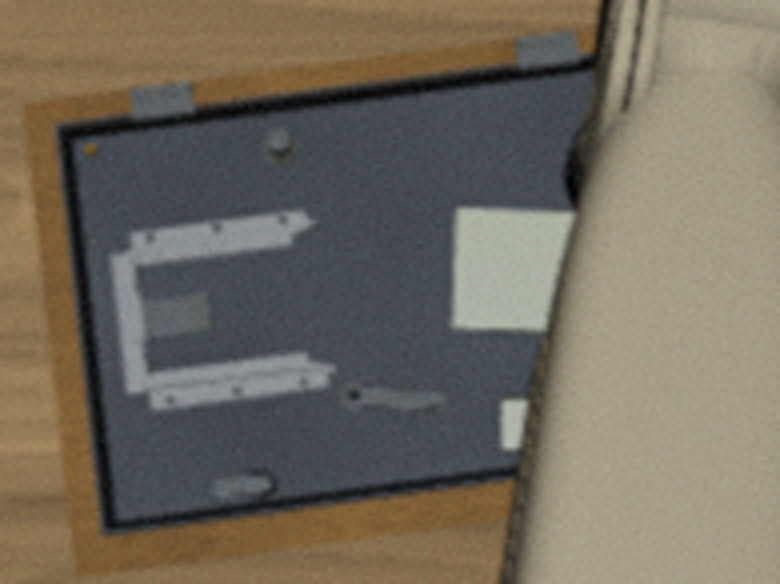

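```bash
cat > plate.py <<'E'
from door import *
def plate(im,c,z=.017,thr=None):
    g=im.min(2); k0=None
    m=cv2.morphologyEx((g>150).astype(np.uint8),cv2.MORPH_OPEN,np.ones((3,3)))
    n,l,s,cc=cv2.connectedComponentsWithStats(m)
    out=[]
    for k in range(1,n):
        if s[k,4]>800:
            ys,xs=np.nonzero(l==k); 
            cn,_=cv2.findContours((l==k).astype(np.uint8),0,1); cn=max(cn,key=len)[:,0,:]
            P=at_z(c,cn,z,True)[:,:2]
            (cx,cy),(w,h),an=cv2.minAreaRect((P*1000).astype(np.float32)); out.append((s[k,4],cx,cy,w,h,an))
    return out
E
python3 - <<'E'
from plate import *
c={'vertical_fov': 65.70646984690485, 'cx': 256.01017266295776, 'cy': 188.80137457090083, 'eye': np.array([ 0.61737191, -0.04678216,  0.32453357]), 'rotation': np.array([ 0.99098928, -0.02336908, -0.00296468,  0.13185346])}
im=cv2.imread("pics/wrist1.png")
for o in plate(im,c): print(np.round(o,3))
q=(np.array([(330,125),(481,127),(473,343),(333,342)])+.5)*.64-.5
P=at_z(c,q,.017,True)[:,:2]; print(P,P.mean(0))
print(fit2d([(-.05,.075),(.05,.075),(.05,-.075),(-.05,-.075)],P))
a,t=.116,np.array([.60307,.04253]); inv=lambda P:(P-t)@np.array([[np.cos(a),-np.sin(a)],[np.sin(a),np.cos(a)]])
for nm,p,h in [("pivot",(244,20),.02),("stud",(231,110),.04)]:
    P=at_z(c,(np.array(p)+.5)*.64-.5,h,True)[0,:2]; print(nm,P,inv(P))
rim=at_z(c,(np.array([(650,355),(224,408)])+.5)*.64-.5,.03,True)[:,:2]; print(rim,inv(rim))
print(get_state()["eef_pos"])
E
```

```text
[13346.      617.534   -89.91    150.302   101.181    86.956]
[1993.     491.459  -83.605   65.707   41.23    89.445]
[[ 0.57295703 -0.01232078]
 [ 0.6719062  -0.01806063]
 [ 0.66373363 -0.16771584]
 [ 0.56400697 -0.16219352]] [ 0.61815096 -0.09007269]
(np.float64(-0.05695679181609999), array([ 0.61815096, -0.09007269]), array([4.56356009e-04, 4.33589818e-04, 1.05398505e-04, 9.92236813e-05]))
pivot [0.51674512 0.06913606] [-0.08266535  0.03641849]
stud [0.5131487 0.0018447] [-0.09402591 -0.03000439]
[[ 0.80174547 -0.18261438]
 [ 0.47592723 -0.20867089]] [[ 0.17128207 -0.24662601]
 [-0.15536231 -0.23479719]]
[ 0.61288117 -0.11180177  0.18959283]
```

```bash
python3 -m creep '{"linear":[[0,0.004,0.02],[0,0.004,0.05],[0,0.004,0.08],[0,0.004,0.11],[0,0.004,0.13],[0,0.004,0.14],[0,0.004,0.145],[0,0.004,0.145],[0,0.004,0.145]],"roll":[0,0,0,0,0,0,0,0,0],"fingers":[0.45,0.45,0.45,0.45,0.45,0.45,0.45,0.45,0.45]}'; python3 - <<'E'
from h import *
cv2.imwrite("pics/s2.png",snapshot("scene"))
i=cv2.imread("pics/s2.png")[150:310,130:350]; cv2.imwrite("pics/s2b.png",cv2.resize(i,None,fx=3.5,fy=3.5,interpolation=cv2.INTER_CUBIC))
print(get_state()["ft_force"],get_state()["eef_pos"])
E
```

```text
time: 3.5
eef_pos: [0.6179, -0.1129, 0.0453]
ee_rot: [0.724, 0.69, 0.001, 0.001]
ft_force: [-0.5, -0.2, -0.0]
width: 0.0387
[0.94849276 0.03047716 0.05275633] [ 0.61792712 -0.11290845  0.04530779]
```

View pics/s2b.png

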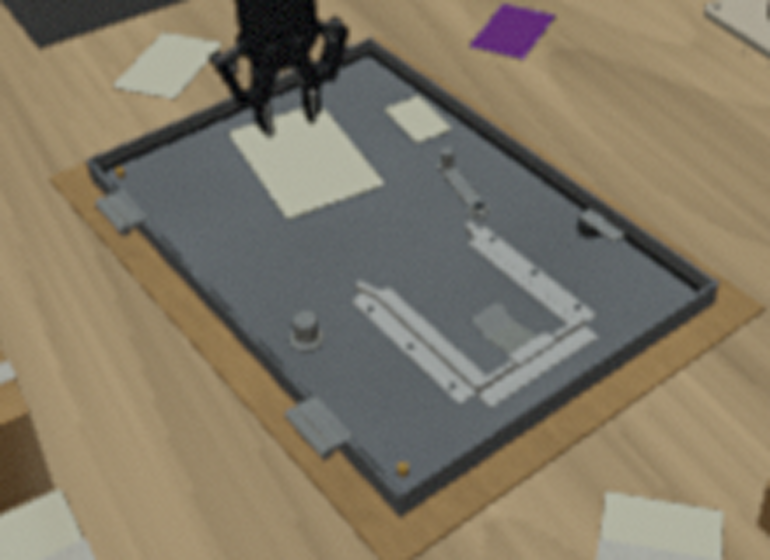

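```bash
python3 -m creep '{"linear":[[0,0,0.0012],[0,0,0.0024],[0,0,0.0036],[0,0,0.0048],[0,0,0.006],[0,0,0.0072],[0,0,0.0084],[0,0,0.0096],[0,0,0.0108],[0,0,0.012],[0,0,0.0132],[0,0,0.0144]],"roll":[0,0,0,0,0,0,0,0,0,0,0,0],"fingers":[0.45,0.45,0.45,0.45,0.45,0.45,0.45,0.45,0.45,0.45,0.45,0.45]}'
```

```text
time: 5.05
eef_pos: [0.6172, -0.1128, 0.0298]
ee_rot: [0.724, 0.69, -0.0, 0.0]
ft_force: [0.5, -0.5, 0.2]
width: 0.0386
```

```bash
python3 -m creep '{"linear":[[0,0,0.001],[0,0,0.002],[0,0,0.003],[0,0,0.004],[0,0,0.005],[0,0,0.006]],"roll":[0,0,0,0,0,0],"fingers":[0.45,0.45,0.45,0.45,0.45,0.45]}'
```

```text
time: 5.8
eef_pos: [0.6172, -0.1128, 0.0239]
ee_rot: [0.724, 0.69, -0.0, 0.0]
ft_force: [-0.0, 0.4, -1.3]
width: 0.0383
```

```bash
python3 -m creep '{"linear":[[0,0,0.001],[0,0,0.002],[0,0,0.003],[0,0,0.003]],"roll":[0,0,0,0],"fingers":[0.45,0.45,0.45,0.45]}'
```

```text
time: 6.3
eef_pos: [0.6172, -0.1128, 0.021]
ee_rot: [0.724, 0.69, 0.0, 0.0]
ft_force: [-0.4, 0.3, 0.8]
width: 0.0384
```

```bash
python3 -m creep '{"linear":[[0,0,0.001],[0,0,0.002],[0,0,0.003],[0,0,0.003]],"roll":[0,0,0,0],"fingers":[0.45,0.45,0.45,0.45]}'
```

```text
time: 6.8
eef_pos: [0.6174, -0.1128, 0.0186]
ee_rot: [0.724, 0.69, 0.0, 0.0]
ft_force: [-1.3, -0.5, 6.0]
width: 0.0386
```

```bash
python3 -m creep '{"linear":[[0,0,0.0005],[0,0,0.001],[0,0,0.001]],"roll":[0,0,0],"fingers":[0.45,0.45,0.45]}'
```

```text
time: 7.18
eef_pos: [0.6176, -0.1129, 0.0183]
ee_rot: [0.724, 0.69, 0.0, 0.001]
ft_force: [-2.5, 0.2, 8.2]
width: 0.0384
```

```bash
python3 -m creep '{"linear":[[0.002,0,0],[0.005,-0.0005,0],[0.009,-0.001,0],[0.013,-0.0015,0],[0.017,-0.002,0],[0.021,-0.0025,0],[0.025,-0.003,0],[0.028,-0.0033,0],[0.03,-0.0035,0]],"roll":[0,-0.01,-0.02,-0.03,-0.04,-0.05,-0.06,-0.06,-0.06],"fingers":[0.45,0.45,0.45,0.45,0.45,0.45,0.45,0.45,0.45]}';  python3 - <<'E'
from plate import *
c=calibration("wrist"); im=snapshot("wrist"); cv2.imwrite("pics/w3.png",im)
cv2.imwrite("pics/w3b.png",cv2.resize(im,(800,600),interpolation=cv2.INTER_CUBIC)); print(c["eye"].tolist(),c["rotation"].tolist())
E
```

```text
time: 8.3
eef_pos: [0.6168, -0.0836, 0.0186]
ee_rot: [0.703, 0.711, 0.001, 0.002]
ft_force: [-1.2, -2.9, 6.9]
width: 0.0387
[0.6168894566908977, -0.018166971514567944, 0.15344664599463012] [0.9910898456759215, 0.005447976028772696, 0.002851731801221417, 0.1330530156779682]
```

View pics/w3b.png

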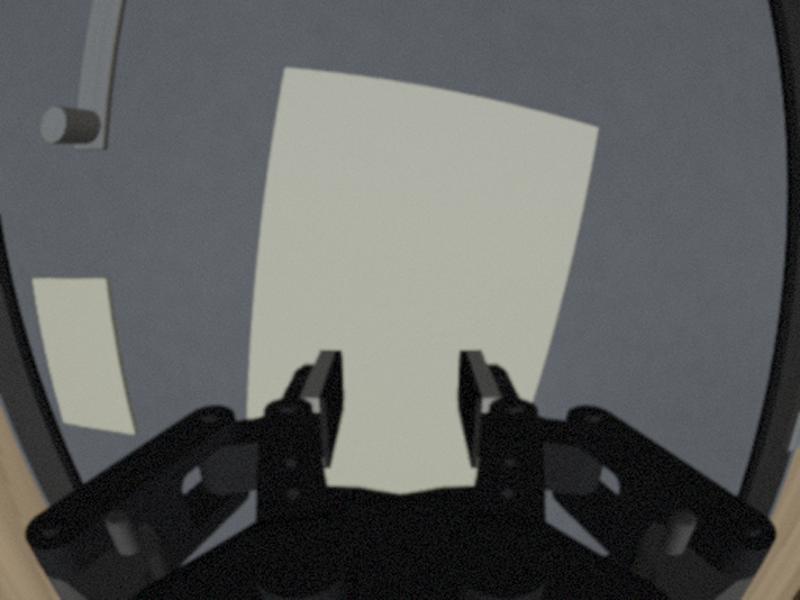

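```bash
cat >> plate.py <<'E'
def loc(c,front,z=.017,sc=.64):
    P=at_z(c,(np.array(front)+.5)*sc-.5,z,True)[:,:2]; v=P[1]-P[0]; yaw=np.arctan2(v[1],v[0])
    ctr=P.mean(0)-.075*np.array([-np.sin(yaw),np.cos(yaw)]); return P,np.linalg.norm(v),yaw,ctr
E
python3 - <<'E'
from plate import *
c=calibration("wrist"); print(loc(c,[(285,67),(598,127)])); print(loc(c,[(285,67),(598,127)],.013))
s=get_state(); print(s["eef_pos"],2*np.arctan2(s["ee_rot"][1],s["ee_rot"][0])-np.pi/2)
E
```

```text
(array([[ 0.58303928,  0.0142241 ],
       [ 0.67799832, -0.00096442]]), np.float64(0.0961660557426356), np.float64(-0.15860472752803625), array([ 0.61867325, -0.06742881]))
(array([[ 5.82047740e-01,  1.51672081e-02],
       [ 6.79790361e-01, -4.66545356e-04]]), np.float64(0.09898501976295157), np.float64(-0.15860472752803623), array([ 0.61907351, -0.06670831]))
[ 0.61673141 -0.08331357  0.01853713] 0.01184395258699733
```

```bash
python3 -c "
from h import *
s=get_state(); print(s['moment'],s['ft_force'],s['joint_torque']); print(R.from_quat(s['ee_rot']).as_matrix())"
```

```text
[-0.3628573   0.21133591  0.008388  ] [-0.45643122 -1.41379545  6.26874024] [ 8.43370892e-01 -4.73033345e+01  1.92339349e+01 -1.15821159e-01
  4.95221224e-01  3.43909627e-02]
[[-0.01184018  0.99992326  0.00364509]
 [ 0.99992806  0.01184707 -0.00187667]
 [-0.00191971  0.00362261 -0.9999916 ]]
```

```bash
python3 -m creep '{"linear":[[0,0,-0.006],[0,0,-0.016],[0.004,0.012,-0.018],[0.008,0.024,-0.018],[0.0106,0.034,-0.016],[0.0106,0.0347,-0.015],[0.0106,0.0347,-0.014],[0.0106,0.0347,-0.013]],"roll":[0,0,-0.05,-0.1,-0.1,-0.1,-0.1,-0.1],"fingers":[0.45,0.1,0,0,0,0,0,0]}';  python3 - <<'E'
from plate import *
c=calibration("wrist"); im=snapshot("wrist"); cv2.imwrite("pics/w4.png",im)
cv2.imwrite("pics/w4b.png",cv2.resize(im,(800,600),interpolation=cv2.INTER_CUBIC)); print(get_state()["width"])
E
```

```text
time: 9.35
eef_pos: [0.6491, -0.0718, 0.0296]
ee_rot: [0.667, 0.745, -0.0, -0.0]
ft_force: [-0.5, 0.6, 0.1]
width: 0.0002
-0.0002298054587384493
```

View pics/w4b.png

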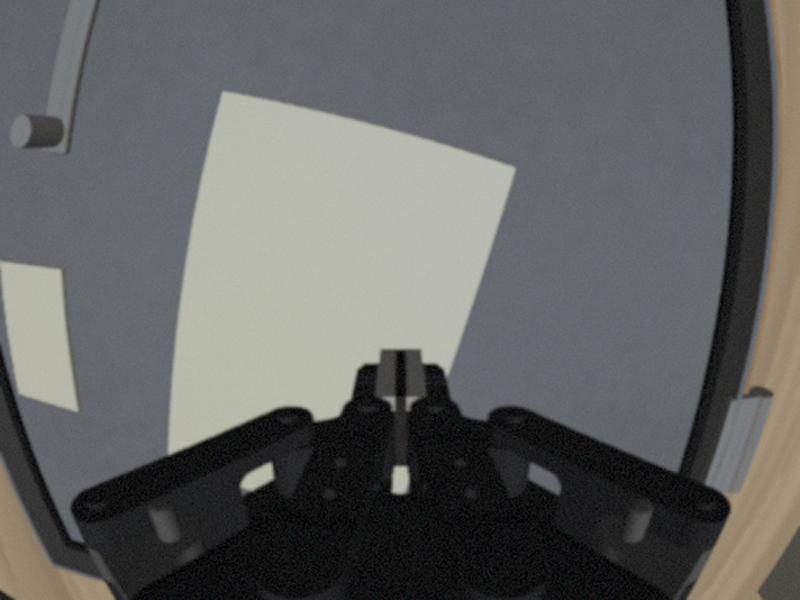

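```bash
python3 -m creep '{"linear":[[0,0,0.001],[0,0,0.002],[0,0,0.003],[0,0,0.004],[0,0,0.005],[0,0,0.006],[0,0,0.006]],"roll":[0,0,0,0,0,0,0],"fingers":[0,0,0,0,0,0,0]}'
```

```text
time: 10.28
eef_pos: [0.6497, -0.0716, 0.0238]
ee_rot: [0.666, 0.746, -0.0, -0.0]
ft_force: [-0.4, -0.9, -0.5]
width: 0.0003
```

```bash
python3 -m creep '{"linear":[[0,0,0.001],[0,0,0.002],[0,0,0.003],[0,0,0.003]],"roll":[0,0,0,0],"fingers":[0,0,0,0]}'
```

```text
time: 10.78
eef_pos: [0.6498, -0.0717, 0.0211]
ee_rot: [0.666, 0.746, 0.0, 0.0]
ft_force: [-0.0, 0.5, 2.8]
width: -0.0002
```

```bash
python3 -m creep '{"linear":[[0,0,0.001],[0.0,0,0.002],[0.003,0,0.0022],[0.007,0,0.0022],[0.012,0,0.0022],[0.017,0,0.0022],[0.022,0,0.0022],[0.027,0,0.0022],[0.032,0,0.0022],[0.036,0,0.0022],[0.038,0,0.0022],[0.038,0,0.0022]],"roll":[0,0,0,0,0,0,0,0,0,0,0,0],"fingers":[0,0,0,0,0,0,0,0,0,0,0,0]}';  python3 - <<'E'
from plate import *
c=calibration("wrist"); im=snapshot("wrist"); cv2.imwrite("pics/w5.png",im)
cv2.imwrite("pics/w5b.png",cv2.resize(im,(800,600),interpolation=cv2.INTER_CUBIC))
E
```

```text
time: 12.28
eef_pos: [0.6469, -0.0342, 0.02]
ee_rot: [0.666, 0.746, 0.001, 0.002]
ft_force: [-0.2, -1.1, 5.4]
width: -0.0003
```

View pics/w5b.png

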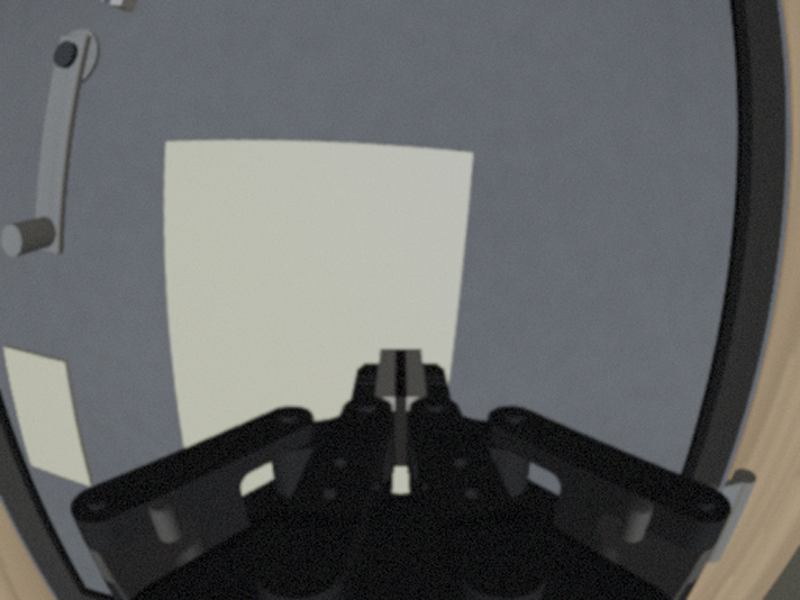

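Steering works: the plate is now almost aligned with the tool. Front corners are at (165,142) and (473,153).

```bash
cat >> plate.py <<'E'
def door_rep(c,front,z=.014,a=.116,t=np.array([.60307,.04253])):
    P,w,yaw,ctr=loc(c,front,z); M=np.array([[np.cos(a),-np.sin(a)],[np.sin(a),np.cos(a)]])
    s=get_state(); tc=(s["eef_pos"][:2]-t)@M; ty=2*np.arctan2(s["ee_rot"][1],s["ee_rot"][0])-np.pi/2
    print("w",w,"rel yaw",yaw-a,"ctr door",(ctr-t)@M,"tcp door",tc,"tool rel",ty-a,"z",s["eef_pos"][2],"pivot?")
E
python3 - <<'E'
from plate import *
c=calibration("wrist")
for z in(.012,.014,.016): door_rep(c,[(165,142),(473,153)],z)
a,t=.116,np.array([.60307,.04253]); M=np.array([[np.cos(a),-np.sin(a)],[np.sin(a),np.cos(a)]])
p=lambda q,h:(at_z(c,(np.array(q)+.5)*.64-.5,h,True)[0,:2]-t)@M
print("pivot",p((66,53),.02),"stud",p((12,240),.04))
E
```

```text
w 0.10014891458619893 rel yaw -0.0782196625733077 ctr door [ 0.0028199  -0.08099944] tcp door [ 0.03467628 -0.08131824] tool rel -0.004124708856543605 z 0.02005226143054709 pivot?
w 0.0987483292148478 rel yaw -0.07821966257330773 ctr door [ 0.00319903 -0.08113856] tcp door [ 0.03467628 -0.08131824] tool rel -0.004124708856543605 z 0.02005226143054709 pivot?
w 0.09734774384349668 rel yaw -0.07821966257330767 ctr door [ 0.00357817 -0.08127767] tcp door [ 0.03467628 -0.08131824] tool rel -0.004124708856543605 z 0.02005226143054709 pivot?
pivot [-0.07967086  0.03492034] stud [-0.09057761 -0.02814703]
```

```bash
python3 -m creep '{"linear":[[0.002,0,0],[0.005,0,0],[0.009,0,0],[0.013,0,0],[0.015,0,0],[0.015,0,0]],"roll":[0,0,0,0,0,0],"fingers":[0,0,0,0,0,0]}';  python3 - <<'E'
from plate import *
c=calibration("wrist"); im=snapshot("wrist"); cv2.imwrite("pics/w6.png",im)
cv2.imwrite("pics/w6b.png",cv2.resize(im,(800,600),interpolation=cv2.INTER_CUBIC))
E
```

```text
time: 13.08
eef_pos: [0.6453, -0.0193, 0.02]
ee_rot: [0.666, 0.746, 0.001, 0.002]
ft_force: [1.1, -1.3, 5.6]
width: 0.0
```

View pics/w6b.png

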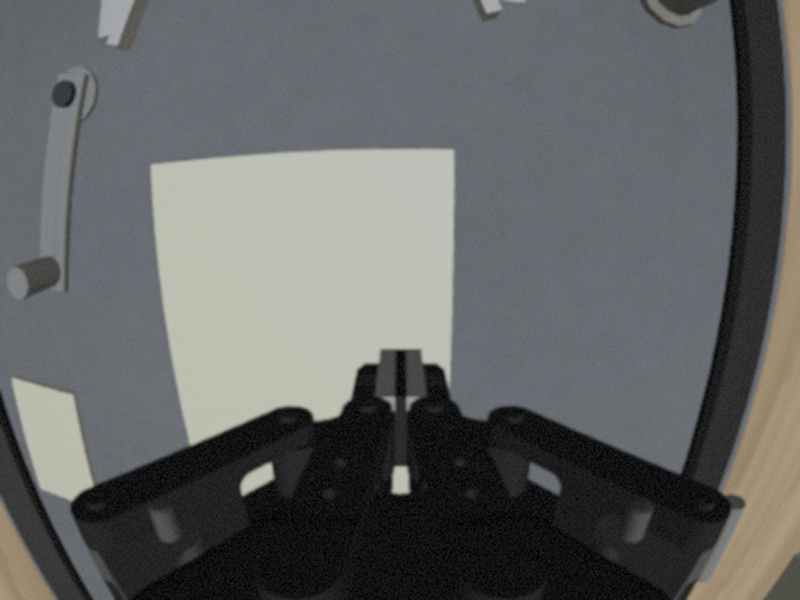

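```bash
python3 - <<'E'
from plate import *
c=calibration("wrist")
door_rep(c,[(151,165),(455,150)],.014)
a,t=.116,np.array([.60307,.04253]); M=np.array([[np.cos(a),-np.sin(a)],[np.sin(a),np.cos(a)]])
p=lambda q,h:((at_z(c,(np.array(q)+.5)*.64-.5,h,True)[0,:2]-t)@M).round(4)
for h in(.014,.02): print("pivot",p((63,93),h),"stud",p((18,283),h+.02),"L",p((122,48),h),p((103,38),h),"R",p((487,18),h))
E
```

```text
w 0.0987128692993273 rel yaw 0.0015866842967226374 ctr door [ 0.00360985 -0.06952314] tcp door [ 0.03472806 -0.0663075 ] tool rel -0.004118811337317743 z 0.020026832161808863 pivot?
pivot [-0.0854  0.0368] stud [-0.0972 -0.029 ] L [-0.0582  0.0482] [-0.067   0.0539] R [0.0631 0.0482]
pivot [-0.0802  0.0352] stud [-0.0906 -0.0276] L [-0.0542  0.0461] [-0.0627  0.0516] R [0.062  0.0461]
```

```bash
python3 -m creep '{"linear":[[0,0,-0.004],[-0.004,-0.01,-0.01],[-0.008,-0.022,-0.01],[-0.0112,-0.0312,-0.01],[-0.0112,-0.0312,-0.006],[-0.0112,-0.0312,-0.0048],[-0.0112,-0.0312,-0.0036],[-0.0112,-0.0312,-0.0024],[-0.0112,-0.0312,-0.0012],[-0.0112,-0.0312,0],[-0.0112,-0.0312,0]],"roll":[0,0,0,0,0,0,0,0,0,0,0],"fingers":[0,0,0,0,0,0,0,0,0,0,0]}'
```

```text
time: 14.5
eef_pos: [0.6146, -0.0335, 0.0198]
ee_rot: [0.666, 0.746, 0.0, 0.0]
ft_force: [-3.2, -0.2, 6.8]
width: -0.0001
```

```bash
python3 -m creep '{"linear":[[0,0,0.0004],[0.003,0,0.0004],[0.007,0,0.0004],[0.012,0,0.0004],[0.017,0,0.0004],[0.022,0,0.0004],[0.027,0,0.0004],[0.032,0,0.0004],[0.036,0,0.0004],[0.038,0,0.0004],[0.038,0,0.0004]],"roll":[0,0,0,0,0,0,0,0,0,0,0],"fingers":[0,0,0,0,0,0,0,0,0,0,0]}';  python3 - <<'E'
from plate import *
c=calibration("wrist"); im=snapshot("wrist"); cv2.imwrite("pics/w7.png",im)
cv2.imwrite("pics/w7b.png",cv2.resize(im,(800,600),interpolation=cv2.INTER_CUBIC))
E
```

```text
time: 15.88
eef_pos: [0.6117, 0.004, 0.0199]
ee_rot: [0.666, 0.746, 0.001, 0.002]
ft_force: [-0.6, -1.6, 6.8]
width: 0.0002
```

View pics/w7b.png

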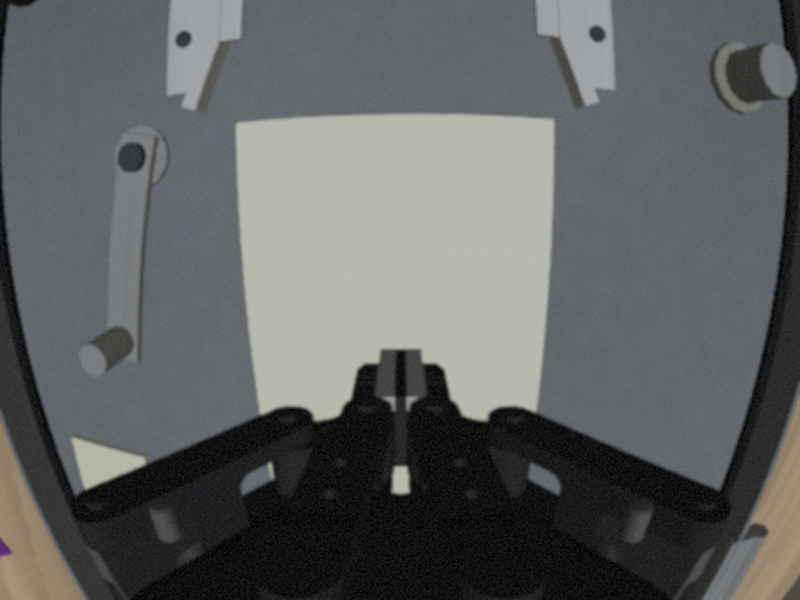

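```bash
python3 - <<'E'
from plate import *
c=calibration("wrist")
door_rep(c,[(236,124),(555,119)],.013)
a,t=.116,np.array([.60307,.04253]); M=np.array([[np.cos(a),-np.sin(a)],[np.sin(a),np.cos(a)]])
p=lambda q,h:((at_z(c,(np.array(q)+.5)*.64-.5,h,True)[0,:2]-t)@M).round(4)
for h in(.010,.014): print("pivot",p((131,157),h+.006),"stud",p((95,359),h+.026),"L",p((202,111),h),"R",p((579,107),h),"lipends",p((241,39),h+.0065),p((538,36),h+.0065),"screws",p((183,39),h+.0065),p((597,33),h+.0065))
E
```

```text
w 0.09956893690506884 rel yaw 0.00991655676556076 ctr door [ 0.00501488 -0.03161512] tcp door [ 0.0040691  -0.03931216] tool rel -0.004067908182825999 z 0.01990707697763406 pivot?
pivot [-0.0832  0.0358] stud [-0.0945 -0.0276] L [-0.0586  0.0488] R [0.0635 0.049 ] lipends [-0.0429  0.0698] [0.0478 0.0697] screws [-0.0631  0.0729] [0.0679 0.0734]
pivot [-0.0807  0.0355] stud [-0.0911 -0.0258] L [-0.0569  0.0482] R [0.0619 0.0483] lipends [-0.0415  0.0685] [0.0466 0.0685] screws [-0.0612  0.0715] [0.0661 0.0721]
```

```bash
python3 -m creep '{"linear":[[0.003,0,0],[0.007,-0.0005,0],[0.012,-0.001,0],[0.017,-0.0015,0],[0.022,-0.002,0],[0.027,-0.0025,0],[0.032,-0.0025,0],[0.037,-0.0025,0],[0.042,-0.0025,0],[0.046,-0.0025,0],[0.048,-0.0025,0],[0.048,-0.0025,0]],"roll":[0,0,0,0,0,0,0,0,0,0,0,0],"fingers":[0,0,0,0,0,0,0,0,0,0,0,0]}';  python3 - <<'E'
from plate import *
c=calibration("wrist"); im=snapshot("wrist"); cv2.imwrite("pics/w8.png",im)
cv2.imwrite("pics/w8b.png",cv2.resize(im,(800,600),interpolation=cv2.INTER_CUBIC))
E
```

```text
time: 17.42
eef_pos: [0.6038, 0.0515, 0.0199]
ee_rot: [0.666, 0.746, 0.001, 0.002]
ft_force: [0.7, -0.6, 5.7]
width: -0.0003
```

View pics/w8b.png

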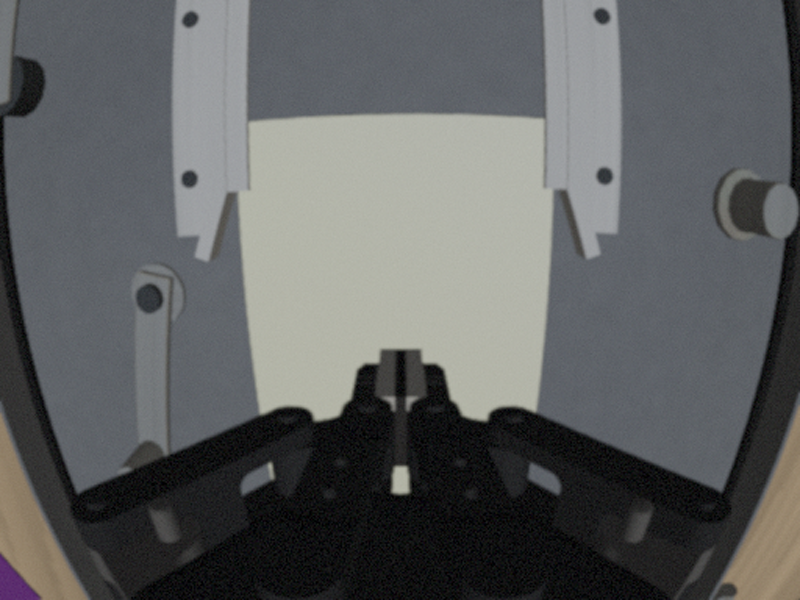

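```bash
python3 -m creep '{"linear":[[0.003,0,0.0004],[0.008,0,0.0004],[0.014,0,0.0004],[0.020,0,0.0004],[0.026,0,0.0004],[0.032,0,0.0004],[0.038,0,0.0004],[0.044,0,0.0004],[0.05,0,0.0004],[0.056,0,0.0004],[0.058,0,0.0004],[0.058,0,0.0004]],"roll":[0,0,0,0,0,0,0,0,0,0,0,0],"fingers":[0,0,0,0,0,0,0,0,0,0,0,0]}';  python3 - <<'E'
from plate import *
c=calibration("wrist"); im=snapshot("wrist"); cv2.imwrite("pics/w9.png",im)
cv2.imwrite("pics/w9b.png",cv2.resize(im,(800,600),interpolation=cv2.INTER_CUBIC))
E
```

```text
time: 18.98
eef_pos: [0.5975, 0.1093, 0.0197]
ee_rot: [0.666, 0.746, 0.002, 0.002]
ft_force: [-0.1, -0.7, 6.9]
width: -0.0002
```

View pics/w9b.png

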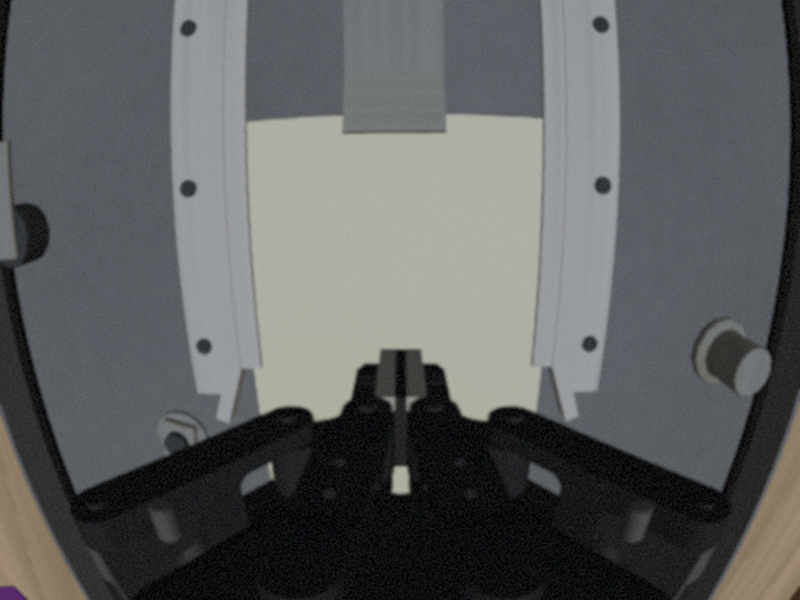

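```bash
python3 -m creep '{"linear":[[0,0,0.0006],[0,0,0.0012],[0,0,0.0012]],"roll":[0,0,0],"fingers":[0,0,0]}'
```

```text
time: 19.4
eef_pos: [0.5976, 0.1094, 0.0193]
ee_rot: [0.666, 0.746, 0.002, 0.002]
ft_force: [-1.1, -1.1, 11.4]
width: 0.0
```

```bash
python3 -m creep '{"linear":[[0,0,0.0006],[0,0,0.0012],[0,0,0.0016],[0,0,0.0016]],"roll":[0,0,0,0],"fingers":[0,0,0,0]}'
```

```text
time: 19.9
eef_pos: [0.5976, 0.1093, 0.0186]
ee_rot: [0.666, 0.746, 0.002, 0.002]
ft_force: [-3.0, -1.3, 16.6]
width: 0.0002
```

```bash
python3 -m creep '{"linear":[[0.003,0,0],[0.007,0,0],[0.011,0,0],[0.015,0,0],[0.019,0,0],[0.022,0,0],[0.025,0,0],[0.025,0,0]],"roll":[0,0,0,0,0,0,0,0],"fingers":[0,0,0,0,0,0,0,0]}';  python3 - <<'E'
from plate import *
c=calibration("wrist"); im=snapshot("wrist"); cv2.imwrite("pics/w10.png",im)
cv2.imwrite("pics/w10b.png",cv2.resize(im,(800,600),interpolation=cv2.INTER_CUBIC))
E
```

```text
time: 20.9
eef_pos: [0.5964, 0.1332, 0.0188]
ee_rot: [0.667, 0.745, 0.002, 0.004]
ft_force: [1.6, -5.2, 15.1]
width: 0.0002
```

View pics/w10b.png

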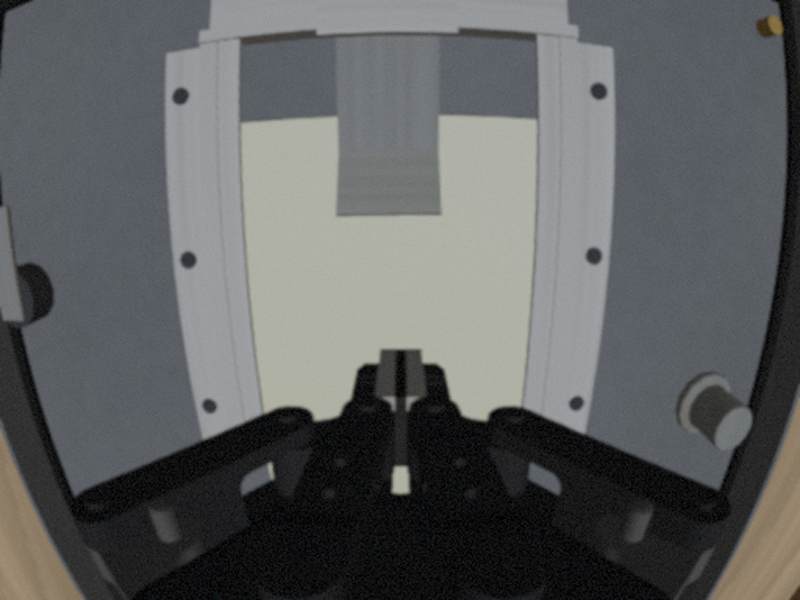

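```bash
python3 -m creep '{"linear":[[0.003,-0.0003,0.0005],[0.006,-0.0006,0.0005],[0.009,-0.001,0.0005],[0.012,-0.001,0.0005],[0.015,-0.001,0.0005],[0.018,-0.001,0.0005],[0.018,-0.001,0.0005]],"roll":[0,0,0,0,0,0,0],"fingers":[0,0,0,0,0,0,0]}';  python3 - <<'E'
from plate import *
c=calibration("wrist"); im=snapshot("wrist"); cv2.imwrite("pics/w11.png",im)
cv2.imwrite("pics/w11b.png",cv2.resize(im,(800,600),interpolation=cv2.INTER_CUBIC))
E
```

```text
time: 21.82
eef_pos: [0.5939, 0.1511, 0.0187]
ee_rot: [0.667, 0.745, 0.003, 0.004]
ft_force: [0.8, -5.5, 15.4]
width: -0.0001
```

View pics/w11b.png

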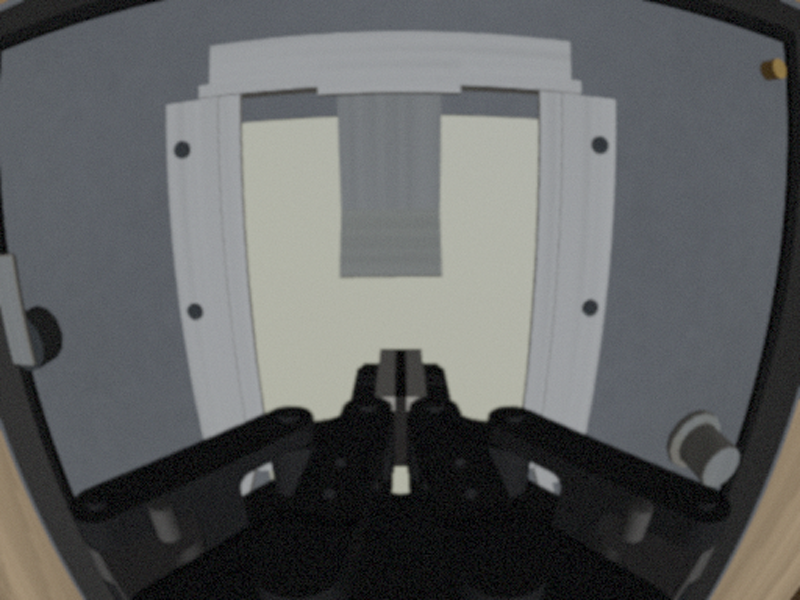

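```bash
python3 -m creep '{"linear":[[0.001,0,0.0002],[0.002,0,0.0004],[0.0035,0,0.0004],[0.005,0,0.0004],[0.006,0,0.0004],[0.007,0,0.0004],[0.007,0,0.0004]],"roll":[0,0,0,0,0,0,0],"fingers":[0,0,0,0,0,0,0]}'
```

```text
time: 22.75
eef_pos: [0.5933, 0.1577, 0.0186]
ee_rot: [0.667, 0.745, 0.003, 0.004]
ft_force: [0.6, -5.8, 16.1]
width: 0.0002
```

```bash
python3 -m creep '{"linear":[[0.001,0,0],[0.002,0,0],[0.003,0,0],[0.003,0,0]],"roll":[0,0,0,0],"fingers":[0,0,0,0]}';  python3 - <<'E'
from plate import *
c=calibration("wrist"); im=snapshot("wrist"); cv2.imwrite("pics/w12.png",im)
cv2.imwrite("pics/w12b.png",cv2.resize(im,(800,600),interpolation=cv2.INTER_CUBIC))
E
```

```text
time: 23.25
eef_pos: [0.593, 0.1598, 0.0185]
ee_rot: [0.667, 0.745, 0.002, 0.005]
ft_force: [1.2, -8.1, 16.1]
width: 0.0001
```

View pics/w12b.png

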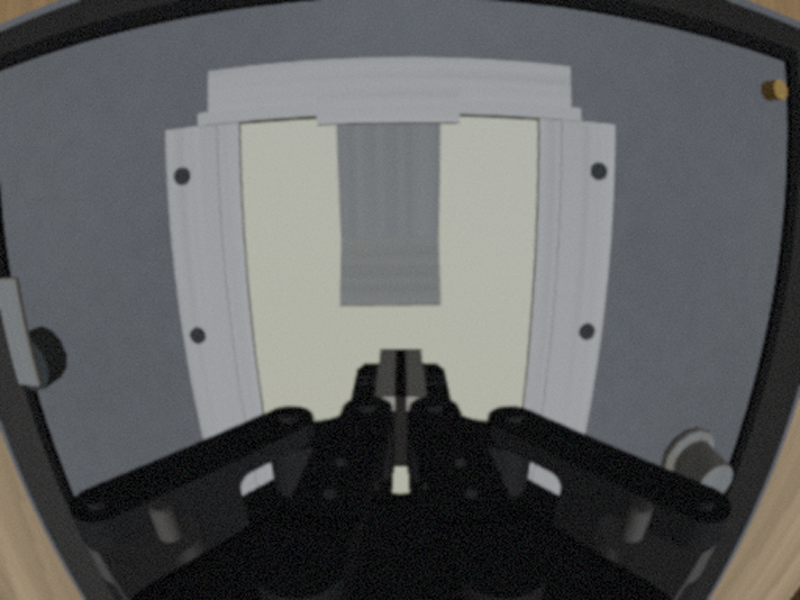

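```bash
python3 -m creep '{"linear":[[0.001,0,0],[0.002,0,0],[0.002,0,0],[0.002,0,0]],"roll":[0,0,0,0],"fingers":[0,0,0,0]}'
```

```text
time: 23.8
eef_pos: [0.5928, 0.1619, 0.0185]
ee_rot: [0.667, 0.745, 0.002, 0.005]
ft_force: [1.0, -7.3, 16.3]
width: 0.0001
```

```bash
python3 -m creep '{"linear":[[0,0,-0.004],[0,0,-0.012],[-0.01,-0.01,-0.03],[-0.04,-0.03,-0.055],[-0.085,-0.055,-0.07],[-0.13,-0.075,-0.09],[-0.15,-0.085,-0.1],[-0.15,-0.085,-0.1],[-0.15,-0.085,-0.1]],"roll":[0,0,0,0,0,0,0,0,0],"fingers":[0,0,0,0,0,0,0,0,0]}';  python3 - <<'E'
from plate import *
c=calibration("wrist"); im=snapshot("wrist"); cv2.imwrite("pics/w13.png",im); print(c)
cv2.imwrite("pics/w13b.png",cv2.resize(im,(800,600),interpolation=cv2.INTER_CUBIC))
E
```

```text
time: 24.92
eef_pos: [0.5205, 0.0059, 0.1136]
ee_rot: [0.666, 0.746, -0.0, -0.001]
ft_force: [-0.9, 0.3, -0.7]
width: 0.0001
{'vertical_fov': 65.70646984690485, 'cx': 256.01017266295776, 'cy': 188.80137457090083, 'eye': array([0.51457081, 0.07051033, 0.24874163]), 'rotation': array([0.9897216 , 0.05573919, 0.00729447, 0.13149561])}
```

View pics/w13b.png

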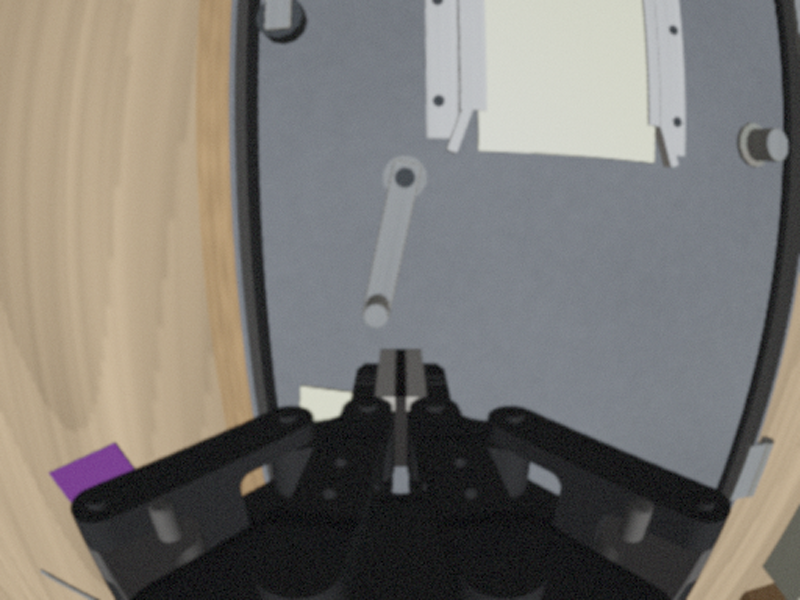

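```bash
python3 - <<'E'
from plate import *
c={'vertical_fov': 65.70646984690485, 'cx': 256.01017266295776, 'cy': 188.80137457090083, 'eye': np.array([0.51457081, 0.07051033, 0.24874163]), 'rotation': np.array([0.9897216 , 0.05573919, 0.00729447, 0.13149561])}
a,t=.116,np.array([.60307,.04253]); M=np.array([[np.cos(a),-np.sin(a)],[np.sin(a),np.cos(a)]])
p=lambda q,h:((at_z(c,(np.array(q)+.5)*.64-.5,h,True)[0,:2]-t)@M).round(4)
f=.014
print("pivot",p((404,178),f+.006),p((405,174),f),"studtop",p((376,316),f+.026),"L",p((455,151),f),"R",p((672,165),f))
print("plate",p((479,152),f+.003),p((655,162),f+.003))
cv2.imwrite("pics/t13.png",snapshot("top"))
i=cv2.imread("pics/t13.png")[90:236,155:350]; cv2.imwrite("pics/t13b.png",cv2.resize(i,None,fx=4,fy=4,interpolation=cv2.INTER_CUBIC))
E
```

```text
pivot [-0.0829  0.0354] [-0.0824  0.0373] studtop [-0.0964 -0.0285] L [-0.0573  0.0492] R [0.068  0.0498]
plate [-0.0456  0.0488] [0.0544 0.0502]
```

View pics/t13b.png

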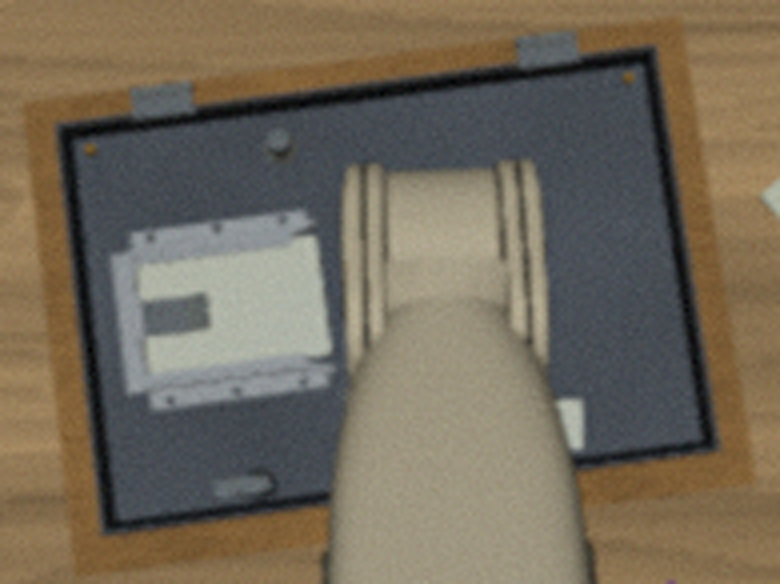

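```bash
cat > lat.py <<'E'
from plate import *
import sys
A,T=.116,np.array([.60307,.04253]); Md=np.array([[np.cos(A),-np.sin(A)],[np.sin(A),np.cos(A)]])
pv=np.array([-.0826,.0355])
def pose(a,d):
    q=pv+.066*np.array([np.cos(a),-np.sin(a)])-d*np.array([np.sin(a),np.cos(a)])
    return T+Md@q, A+np.pi/2-a
def rel(a,d,z):
    s=get_state(); m=R.from_quat(s["ee_rot"]).as_matrix(); yaw=np.arctan2(m[1,0],m[0,0])-np.pi/2
    p,y=pose(a,d); e=np.r_[p-s["eef_pos"][:2],0]; x=np.array([-np.sin(yaw),np.cos(yaw),0]); yy=np.array([np.cos(yaw),np.sin(yaw),0])
    return round(e@x,4),round(e@yy,4),round(s["eef_pos"][2]-z,4),round(-(y-yaw),3)
E
python3 -c "
from lat import *
print(rel(1.783,.022,.032), get_state()['joint_positions'])"
```

```text
(np.float64(0.002), np.float64(-0.0317), np.float64(0.0814), np.float64(0.21)) [ 1.18045807e-02  3.70999515e-01 -1.56637523e-01  1.04456576e+00
  3.23776480e-04  1.46904618e+00]
```

```bash
python3 -m creep '{"linear":[[0.001,-0.012,0],[0.002,-0.024,0.01],[0.002,-0.032,0.02],[0.002,-0.032,0.04],[0.002,-0.032,0.06],[0.002,-0.032,0.072],[0.002,-0.032,0.078],[0.002,-0.032,0.081],[0.002,-0.032,0.081]],"roll":[0.1,0.21,0.21,0.21,0.21,0.21,0.21,0.21,0.21],"fingers":[0,0,0,0,0,0,0,0,0]}';  python3 - <<'E'
from lat import *
im=snapshot("wrist"); cv2.imwrite("pics/w14.png",im)
cv2.imwrite("pics/w14b.png",cv2.resize(im,(800,600),interpolation=cv2.INTER_CUBIC))
for a in (1.783,1.7,1.6,1.5,1.4,1.3,1.2,1.1,1.0,.9,.8): print(a,*rel(a,.0115,.032))
E
```

```text
time: 26.15
eef_pos: [0.4889, 0.0036, 0.0334]
ee_rot: [0.741, 0.672, 0.0, 0.0]
ft_force: [0.6, -0.4, 0.2]
width: 0.0004
1.783 0.001 0.0101 0.0016 -0.002
1.7 0.0003 0.0156 0.0016 -0.085
1.6 0.0 0.0223 0.0016 -0.185
1.5 0.0004 0.0289 0.0016 -0.285
1.4 0.0015 0.0356 0.0016 -0.385
1.3 0.0033 0.042 0.0016 -0.485
1.2 0.0056 0.0483 0.0016 -0.585
1.1 0.0086 0.0543 0.0016 -0.685
1.0 0.0122 0.0599 0.0016 -0.785
0.9 0.0163 0.0652 0.0016 -0.885
0.8 0.0209 0.0701 0.0016 -0.985
```

View pics/w14b.png

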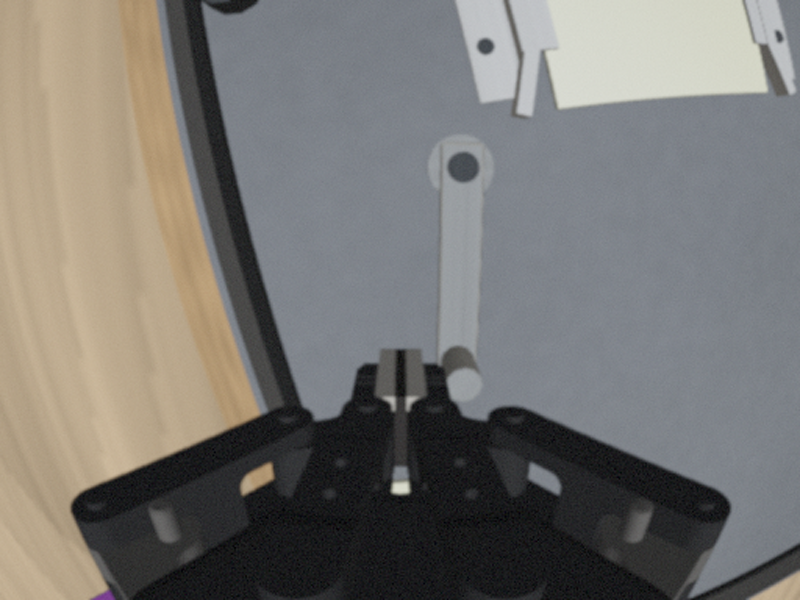

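```bash
python3 -m creep '{"linear":[[0.0005,0.005,0.001],[0.001,0.01,0.0015],[0.0003,0.0156,0.0015],[0,0.0223,0.0015],[0.0004,0.0289,0.0015],[0.0015,0.0356,0.0015],[0.0033,0.042,0.0015],[0.0056,0.0483,0.0015],[0.0086,0.0543,0.0015],[0.0122,0.0599,0.0015],[0.0163,0.0652,0.0015],[0.0209,0.0701,0.0015]],"roll":[0,0,-0.085,-0.185,-0.285,-0.385,-0.485,-0.585,-0.685,-0.785,-0.885,-0.985],"fingers":[0,0,0,0,0,0,0,0,0,0,0,0]}';  python3 - <<'E'
from lat import *
im=snapshot("wrist"); cv2.imwrite("pics/w15.png",im)
cv2.imwrite("pics/w15b.png",cv2.resize(im,(800,600),interpolation=cv2.INTER_CUBIC))
for a in (.8,.7,.6,.5,.4,.3,.2,.1,0,-.03): print(a,*rel(a,.0115,.032))
E
```

```text
time: 27.7
eef_pos: [0.5608, 0.0176, 0.0317]
ee_rot: [0.334, 0.943, -0.0, -0.0]
ft_force: [-0.7, 0.1, 0.2]
width: -0.0003
0.8 0.0003 -0.0009 -0.0002 0.006
0.7 -0.0005 0.0057 -0.0002 -0.094
0.6 -0.0007 0.0124 -0.0002 -0.194
0.5 -0.0003 0.0191 -0.0002 -0.294
0.4 0.0009 0.0257 -0.0002 -0.394
0.3 0.0027 0.0322 -0.0002 -0.494
0.2 0.0051 0.0384 -0.0002 -0.594
0.1 0.0082 0.0444 -0.0002 -0.694
0 0.0118 0.05 -0.0002 -0.794
-0.03 0.013 0.0516 -0.0002 -0.824
```

View pics/w15b.png

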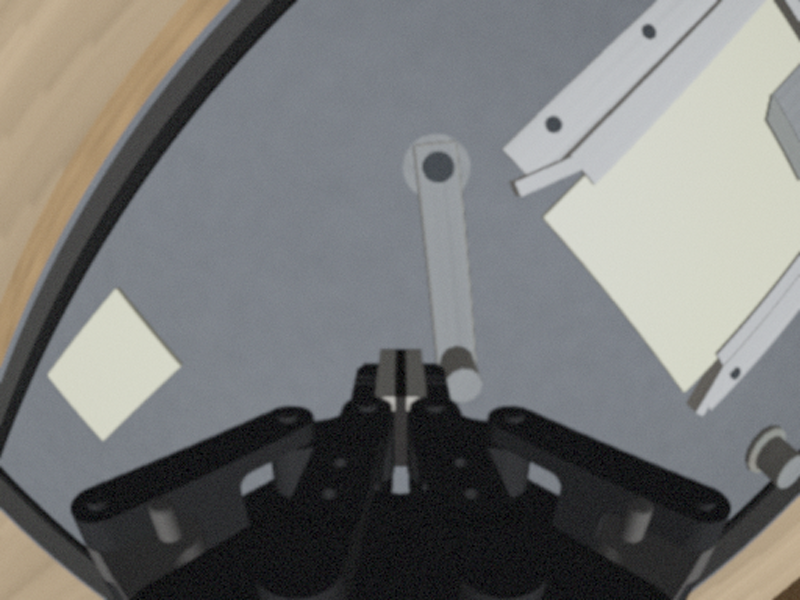

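```bash
python3 -m creep '{"linear":[[-0.0005,0.0057,0],[-0.0007,0.0124,0],[-0.0003,0.0191,0],[0.0009,0.0257,0],[0.0027,0.0322,0],[0.0051,0.0384,0],[0.0067,0.0414,0],[0.0067,0.0414,0]],"roll":[-0.094,-0.194,-0.294,-0.394,-0.494,-0.594,-0.644,-0.644],"fingers":[0,0,0,0,0,0,0,0]}';  python3 - <<'E'
from lat import *
im=snapshot("wrist"); cv2.imwrite("pics/w16.png",im)
cv2.imwrite("pics/w16b.png",cv2.resize(im,(800,600),interpolation=cv2.INTER_CUBIC))
for a in (.15,.1,.05,0,-.03): print(a,*rel(a,.0115,.032))
E
```

```text
time: 28.75
eef_pos: [0.582, 0.054, 0.0318]
ee_rot: [0.021, 1.0, 0.0, 0.0]
ft_force: [-0.9, -0.5, -0.2]
width: -0.0
0.15 -0.0008 0.0006 -0.0003 -0.007
0.1 -0.0012 0.0039 -0.0003 -0.057
0.05 -0.0015 0.0072 -0.0003 -0.107
0 -0.0017 0.0106 -0.0003 -0.157
-0.03 -0.0017 0.0126 -0.0003 -0.187
```

View pics/w16b.png

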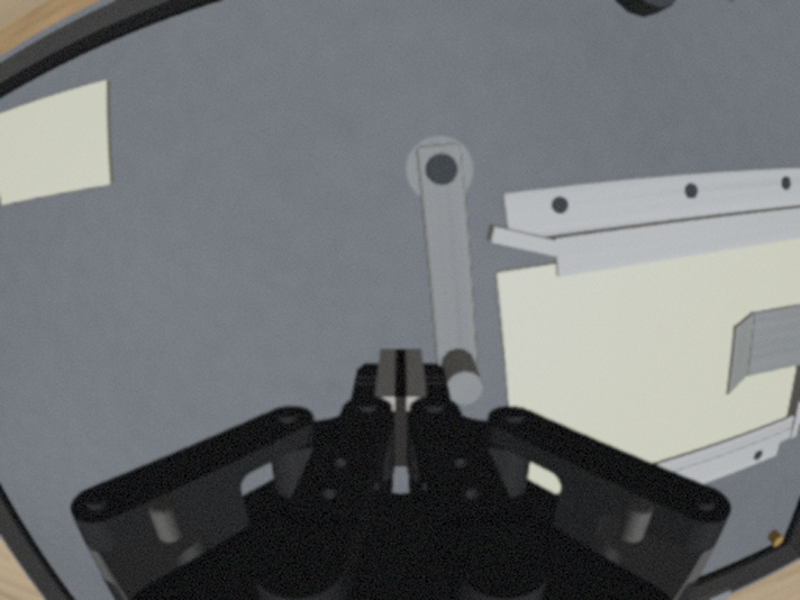

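```bash
python3 -m creep '{"linear":[[-0.0008,0.0015,0],[-0.0011,0.003,0],[-0.0013,0.0045,0],[-0.0015,0.006,0],[-0.0015,0.006,0]],"roll":[-0.025,-0.05,-0.08,-0.1,-0.1],"fingers":[0,0,0,0,0]}'
```

```text
time: 29.42
eef_pos: [0.583, 0.0585, 0.0316]
ee_rot: [-0.03, 1.0, -0.001, -0.0]
ft_force: [0.5, -5.5, -0.3]
width: -0.0002
```

```bash
python3 -m creep '{"linear":[[0,-0.005,0],[0,-0.013,0],[0,-0.018,-0.005],[0,-0.03,-0.03],[0,-0.05,-0.07],[0,-0.06,-0.1],[0,-0.06,-0.12],[0,-0.06,-0.12],[0,-0.06,-0.12]],"roll":[0,0,0,0,0,0,0,0,0],"fingers":[0,0,0,0,0,0,0,0,0]}';  python3 - <<'E'
from lat import *
im=snapshot("wrist"); cv2.imwrite("pics/w17.png",im)
c=calibration("wrist"); print(c)
cv2.imwrite("pics/w17b.png",cv2.resize(im,(800,600),interpolation=cv2.INTER_CUBIC))
E
```

```text
time: 30.55
eef_pos: [0.5862, 0.0, 0.1509]
ee_rot: [-0.03, 1.0, 0.0, -0.001]
ft_force: [-0.8, -0.2, -0.5]
width: -0.0
{'vertical_fov': 65.70646984690485, 'cx': 256.01017266295776, 'cy': 188.80137457090083, 'eye': array([ 0.52154913, -0.00501395,  0.28564842]), 'rotation': array([0.67952113, 0.72181599, 0.09571877, 0.08983669])}
```

View pics/w17b.png

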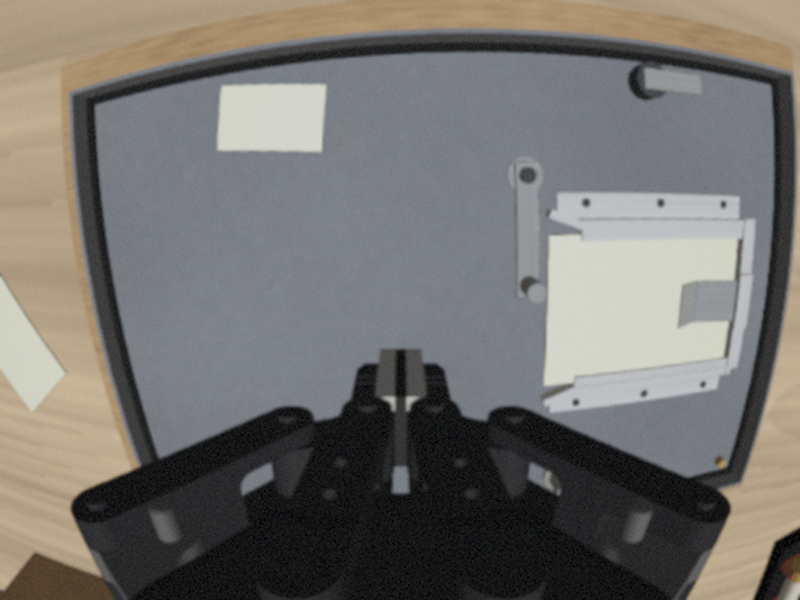

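```bash
python3 -m creep '{"linear":[[0.02,-0.03,-0.02],[0.06,-0.08,-0.04],[0.1,-0.12,-0.05],[0.14,-0.16,-0.05],[0.16,-0.18,-0.05],[0.16,-0.18,-0.05]],"roll":[0,0,0,0,0,0],"fingers":[0,0,0,0,0,0]}'; python3 - <<'E'
from lat import *
c={'vertical_fov': 65.70646984690485, 'cx': 256.01017266295776, 'cy': 188.80137457090083, 'eye': np.array([ 0.52154913, -0.00501395,  0.28564842]), 'rotation': np.array([0.67952113, 0.72181599, 0.09571877, 0.08983669])}
p=lambda q,h:((at_z(c,(np.array(q)+.5)*.64-.5,h,True)[0,:2]-T)@Md).round(4)
f=.014
print("pivot",p((527,175),f+.006),"studtop",p((536,291),f+.026),"mouth",p((549,212),f+.003),p((545,410),f+.003))
print("trail",p((550,236),f+.003),p((544,386),f+.003),"lead",p((737,238),f+.003),p((728,357),f+.003))
im=snapshot("top"); cv2.imwrite("pics/t18.png",im)
cv2.imwrite("pics/t18b.png",cv2.resize(im[90:236,155:350],None,fx=4,fy=4,interpolation=cv2.INTER_CUBIC))
w=cv2.imread("pics/w17.png")[110:270,320:500]; cv2.imwrite("pics/w17z.png",cv2.resize(w,None,fx=4,fy=4,interpolation=cv2.INTER_CUBIC))
E
```

```text
time: 31.35
eef_pos: [0.4361, -0.1902, 0.2007]
ee_rot: [-0.028, 1.0, 0.001, -0.001]
ft_force: [0.5, 0.5, 0.8]
width: -0.0001
pivot [-0.083   0.0357] studtop [-0.0186  0.035 ] mouth [-0.0607  0.0498] [0.0721 0.0521]
trail [-0.0461  0.0504] [0.0534 0.0501] lead [-0.0428  0.1986] [0.0484 0.2049]
```

View pics/t18b.png

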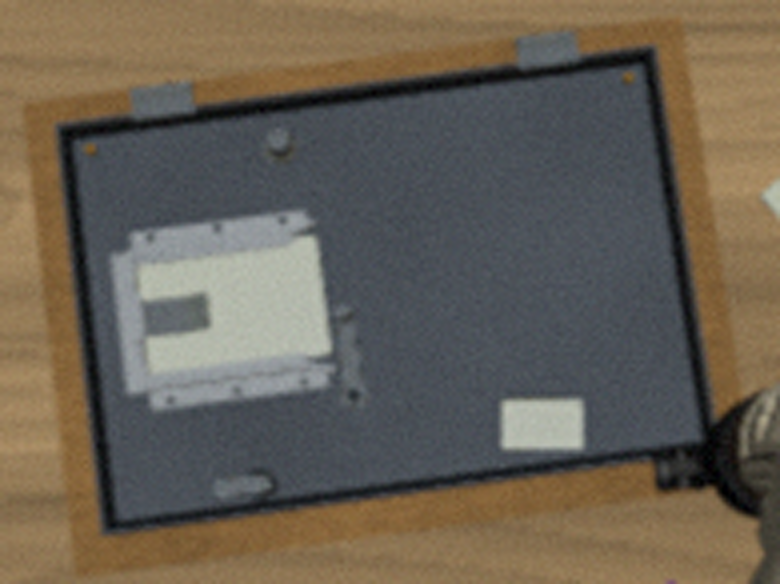

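View pics/w17z.png

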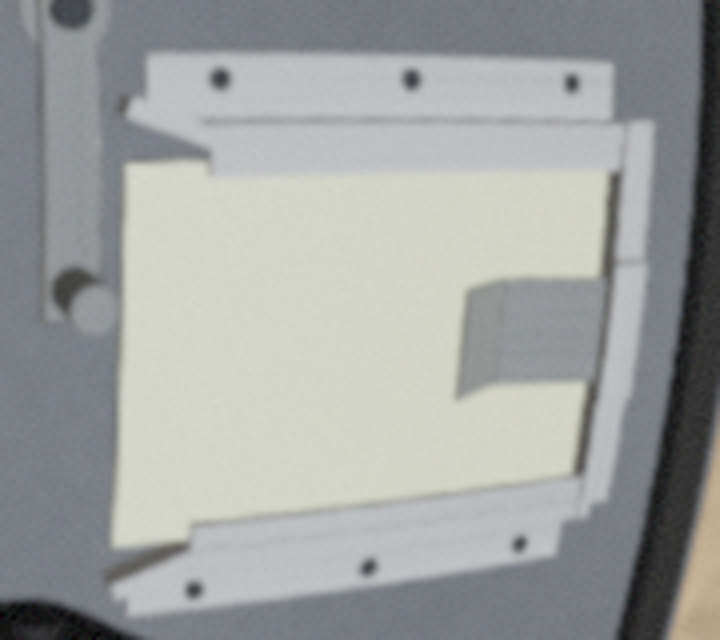

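```bash
python3 -c "
from bench import *
print(close_job())"
```

```text
the job is handed in; nothing more can be done
None
```

The legend plate is home in the holder with the latch swung across the mouth, and I handed the job in at about 31 s of the 64 s. `close_job()` gave no verdict.

**Plate:**
- My first slide, with two spread fingertips, turned the plate about 0.1 rad the wrong way because one finger carried nearly all the load. I steered it straight with the fingers shut, then slid it in at about 6–7 N, with about 16 N under the tongue.
- The fingers then began to slip on the plate, which I took as the end stop.

**Latch:** I pushed the stud round with the shut fingers until about 5.5 N showed it on its stop, then backed off and lifted clear.

**Last checks:**

| Check | Reading | Limit |
|---|---|---|
| Trailing edge against the mouth | within about 1–2 mm (about the calibration error) | 4 mm |
| Plate's angle to the holder | about 0 rad | 0.04 rad |
| Sideways offset of the plate | 1–2 mm, held by the rails | 4 mm |
| Latch angle | about 0.01 rad | 0.15 rad |
| Highest upward force read at the end of a move | about 16.6 N | 35 N |

- **Bystanders:** the offcut and lock barrel look unmoved in the last overhead picture. I did not measure the bench items again, but the arm went nowhere near them.
- **Disagreement:** my first door fit put its centre about 2.5 mm off across and 1.5 mm off along the door. I took the holder's position from the wrist camera instead.
- **Not checked:** I could not measure the plate's height on the sheet directly. It showed flat under the lips and tongue.

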